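# Nest a corner guard on the packing bench

### The arm

A 7-joint arm with a two-finger parallel gripper is mounted at the origin on the work surface. World frame = base frame: x ahead of the robot, y to its left, z up, the work surface at z = 0. Lengths are in m, angles in rad, forces in N, time in s.
With the tool pointing down it reaches from about 0.4 to 0.9 m from the base axis. Payload 5.5 kg.
Tool frame: the origin (TCP) lies on the mounting face of the last link; the fingertips stand 178 mm ahead of it and the grasp point (between the pads) lies 159 mm ahead of it; z points along the fingers, y is the line along which they close (so a half turn about z gives the same grasp; the last joint's range is limited). The gripper opens to 92 mm and grips with 3 to 60 N. Pads are 19 mm wide; open, the fingers measure 130 mm over their backs; the gripper's body (75 mm by 190 mm) begins 47 mm behind the grasp point.
Start: joints at [1.541, 0.501, -0.427, 1.55, 0.221, 1.138, -0.21], TCP at [0.188, -0.622, 0.405] pointing down, gripper open.
Joint ranges: [-2.88, 2.88], [-0.31, 2.03], [-1.54, 1.56], [0.2, 2.42], [-1.41, 4.55], [0.19, 2.02], [-2.57, 2.57]. Speed limits (rad/s): [2.57, 2.57, 3.14, 3.14, 3.14, 3.14, 3.14].

### API

Orientations are given as a unit quaternion [w, x, y, z].
In Python, from station import sense, camera, close_job gives the robot as it stands. The module is installed in compiled form; this text tells all that it offers.
- The arm moves only by the tool carry_out, never from a script. Its argument "plan" is one flat list of numbers, 5 for each row, row after row: the shift along the world's x, y, z in units of 40 mm (1.0 is 40 mm), then the turn about the world's z in units of 6 degrees (1.0 is 6 degrees), then the opening, from 0 (shut) to 1 (fully open). A call has 1 to 5 rows; each row is the pose to reach, as a shift and turn from the pose commanded when the call began; what a row does not reach only later rows make up. A row lasts 1/12 s, in which the tool goes at most 41.7 mm and 7.16 degrees, less where a joint would pass 70% of its speed; a pose out of reach is approached as far as the arm can. A call with a gripper value outside its range is refused whole. The fingers move at their own pace and stop on an object; "grip_force" is the grip in N (left out, the last holds). Time passes only in rows, so rows that repeat a pose let the fingers close. It gives the time, the measured TCP pose, the force, the opening and the grip force at its end, in the units of the state.
- sense(): the state, without advancing time (a new reading comes with each control period).
- camera(name): name is "scene" or "side" or "wrist"; returns a dict with "color" (420x560x3 uint8, red, green, blue), "fx", "fy", "cx", "cy" (pixels), "rvec" (rotation vector, rad) and "tvec" (3), from world to camera coordinates, as OpenCV has them; the wrist camera has in their place "tool_from_camera" (4x4, takes a point from camera to tool coordinates, whose origin is the TCP and whose axes are the flange's). Camera axes: x right, y down, z forward; pixel columns grow to the right and rows downward; lengths in m; the calibration is good to about 2 mm. A picture is of the moment at which its call begins: read the wrist's pose just before it. There is no depth.
- close_job(): hands the job in; it is judged then, once.
The state is a dict: "time_s": time; "joint_positions": joint angles; "qvel": joint speeds; "joint_efforts": joint torques, N m; "tcp_pos": TCP position; "eef_rot": TCP orientation; "contact_force": force on the tool from outside, world axes, zero at the start; "wrist_torque": the same for the moment, N m; "opening": finger opening in m; "finger_force": force on a finger pad.
Only numpy, scipy, OpenCV 4.12 (cv2) and the standard library are available. Lean on these libraries where they do the work, as an engineer would, in place of code of your own. Each camera call takes 0.05 s, during which the arm holds its last target. There are 200 camera calls.

### The job

A short cardboard corner guard sits ridge-up on the wooden saddle of the packing bench. Of the three loose guards lying on the bench, take the one whose legs are as wide as those of the seated guard and nest it over that guard, V on V, legs lying flat on legs and centred along its length so that it overhangs both ends about equally, and let go. Leave the two narrower guards lying where they are and the seated guard in its place.

Things in the scene. Friction and masses are not known exactly. Their poses are not given: they have to be found in the camera images.
- wide_guard: the loose guard to move: a right-angle cardboard section lying ridge up like a roof, legs sloping 45 degrees. 64 mm long, legs 50 mm wide, 5 mm thick (71 mm across, 39 mm high), about 45 g, hollow below. Origin: centre of its underside, level with the leg edges, 39 mm below the ridge; x along the ridge (the V), z up. Can be held by its two end faces, 64 mm apart along x, near the ridge.
- seated_guard: the guard to nest over: same section (71 mm across, 39 mm high) but 44 mm long, ridge up, loose on the shorter ridge of a wooden saddle whose board (110 x 130 mm, 15 mm thick) is fixed. Origin: centre of its underside, 20 mm above the bench, 39 mm below its ridge; x along the ridge, z up. A guard fully nested on it has its origin 7 mm higher.
- narrow_guard: a bystander: loose guard, ridge up, 64 mm long but with legs only 32 mm wide (45 mm across, 26 mm high). Origin: centre of its underside; x along the ridge.
- long_guard: a bystander: loose guard, ridge up, 120 mm long, legs 32 mm wide (45 mm across, 26 mm high). Origin: centre of its underside; x along the ridge.
There are look-alikes about, which are no part of the job. Leave any turquoise or yellow look-alike of the wide_guard alone. Leave any yellow look-alike of the seated_guard alone.

How it is judged:
By the outcome, as a careful person would: the job done as asked, in the order asked, and still so for the second after the job is handed in, with the robot touching nothing.
It also fails if it takes over 35 s, if anything falls off the work surface, if the arm or the gripper's body presses on something with over 40 N, if the wrist force passes 120 N, or if a joint passes its speed limit or range.

## Working session

There is one attempt and no reset: what is moved stays moved. The work goes in short steps, Python scripts to look and compute and a tool call to move; the robot and the scene stay as the last step left them, time stands still between calls to the robot, and variables do not carry over. Pictures are saved under pics/ and viewed, at most 10 in all, crops included, and the job is handed in when it is done.

Besides the shell and the picture viewer there is one more tool, called as name(argument=value, ...) on one line, values as JSON. carry_out: Moves the arm, as the interface text tells. Its arguments: {"type":"object","properties":{"plan":{"type":"array"},"grip_force":{"type":"number"}},"required":["plan"]}

```bash
mkdir -p pics; cat > h.py <<'E'
import numpy as np, cv2
from station import sense, camera, close_job
def snap(n,f=None):
    s=sense(); c=camera(n)
    if f: cv2.imwrite('pics/'+f,c['color'][:,:,::-1])
    K=np.array([[c['fx'],0,c['cx']],[0,c['fy'],c['cy']],[0,0,1.]])
    if n=='wrist':
        q=np.array(s['eef_rot']); from_=__import__('scipy.spatial.transform',fromlist=['Rotation']).Rotation
        T=np.eye(4); T[:3,:3]=from_.from_quat(q[[1,2,3,0]]).as_matrix(); T[:3,3]=s['tcp_pos']
        T=T@np.array(c['tool_from_camera']); R=T[:3,:3].T; o=T[:3,3]
    else:
        R=cv2.Rodrigues(np.array(c['rvec'],float))[0]; o=-R.T@np.array(c['tvec']).ravel()
    return c['color'],K,R,o
def ray(cam,u,v):
    _,K,R,o=cam; return o,R.T@np.linalg.inv(K)@np.array([u,v,1.])
def plane(cam,u,v,z):
    o,d=ray(cam,u,v); return o+d*(z-o[2])/d[2]
def proj(cam,P):
    _,K,R,o=cam; p=K@(R@(np.array(P)-o)); return p[:2]/p[2]
E
python3 - <<'E'
from h import *
for n in ('scene','side','wrist'):
    c=snap(n,n+'0.png'); print(n,c[3].round(3))
a=[cv2.imread(f'pics/{n}0.png') for n in('scene','side')]
s=sense();print(s['tcp_pos'],s['eef_rot'],s['opening'],s['time_s'])
E
```

```text
scene [ 0.765 -0.427  0.547]
side [0.125 0.753 0.891]
wrist [ 0.26  -0.601  0.384]
[ 0.18748388 -0.62212415  0.4039375 ] [-7.00740486e-04  9.89297509e-01  1.45910726e-01 -8.77755575e-05] 0.09170620321274388 0.15
```

View pics/scene0.png

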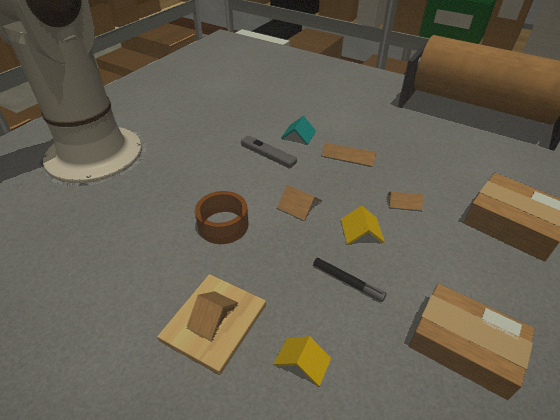

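View pics/side0.png

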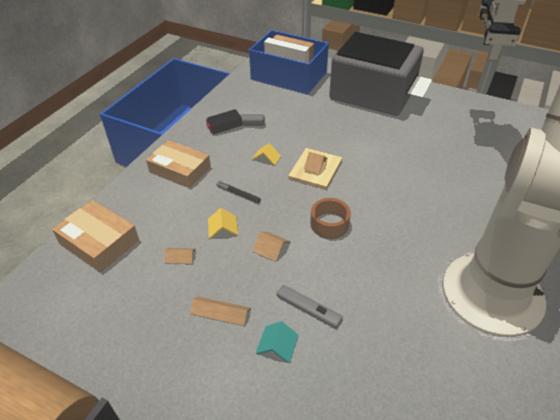

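Scene view: the brown candidates are the guards at (298,202), (406,201) and (348,155). The first looks wide, the second is short and narrow, and the third is long. The look-alikes are turquoise at (299,130) and yellow at (361,226) and (303,358). The seated guard is on the saddle at (212,313). In the side view the wide guard is at (270,245) and the seated one at (316,162). I choose (298,202) and check it in a close crop.

```bash
python3 - <<'E'
import cv2,numpy as np
a=cv2.imread('pics/scene0.png');b=cv2.imread('pics/side0.png')
def cr(i,x,y,w=80,h=60):return cv2.resize(i[y:y+h,x:x+w],(400,300),interpolation=cv2.INTER_CUBIC)
cv2.imwrite('pics/crop.png',np.vstack([np.hstack([cr(a,260,172),cr(a,172,282)]),np.hstack([cr(b,230,215),cr(b,276,132)])]))
E
```

```text
(no output)
```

View pics/crop.png

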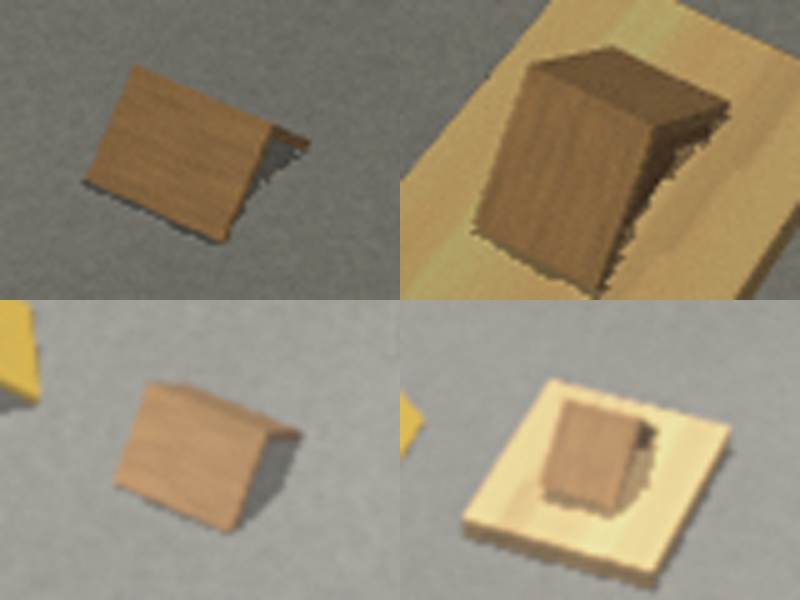

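The crop confirms it: the brown guard with broad legs, with its ridge from (287,185) to (314,197) in scene. The seated guard's ridge runs from (198,295) to (222,308).

```bash
python3 - <<'E'
from h import *
S=snap('scene');D=snap('side')
def rep(n,cam,z,p,q):
    P,Q=[plane(cam,u-.4,v-.4,z) for u,v in(p,q)]
    d=Q-P; print(n,P.round(4),Q.round(4),'mid',((P+Q)/2).round(4),'len',np.linalg.norm(d).round(4),'yaw',np.degrees(np.arctan2(d[1],d[0])).round(1)%180)
rep('wide S',S,.039,(287,185.4),(314.4,197.2))
rep('wide D',D,.039,(260,231.6),(283.6,241.4))
rep('seat S',S,.059,(198,295.2),(222.4,307.6))
rep('seat D',D,.059,(308.6,152.4),(324,155.6))
from scipy.spatial.transform import Rotation as R
q=np.array(sense()['eef_rot']);M=R.from_quat(q[[1,2,3,0]]).as_matrix();print(M.round(3))
E
```

```text
wide S [0.4603 0.0993 0.039 ] [0.5232 0.097  0.039 ] mid [0.4918 0.0981 0.039 ] len 0.0629 yaw 177.8
wide D [0.5234 0.0953 0.039 ] [0.4602 0.0977 0.039 ] mid [0.4918 0.0965 0.039 ] len 0.0633 yaw 177.8
seat S [ 0.4901 -0.2027  0.059 ] [ 0.533  -0.2007  0.059 ] mid [ 0.5115 -0.2017  0.059 ] len 0.0429 yaw 2.6
seat D [ 0.5342 -0.2002  0.059 ] [ 0.4915 -0.2061  0.059 ] mid [ 0.5129 -0.2032  0.059 ] len 0.0431 yaw 7.800000000000011
[[ 0.957  0.289 -0.   ]
 [ 0.289 -0.957  0.001]
 [ 0.    -0.001 -1.   ]]
```

carry_out(plan=[0.68,0.73,0,0.6,1,1.36,1.46,0,1.2,1,2.04,2.19,0,1.8,1,2.72,2.92,0,2.4,1,3.4,3.65,0,3.0,1])

```text
time_s: 0.67
tcp_pos: [0.3245, -0.4748, 0.4048]
eef_rot: [0.0, 0.954, 0.3, -0.0]
contact_force: [0.5, -0.8, 0.9]
opening: 0.0922
finger_force: 0.0
```

carry_out(plan=[0.68,0.73,0,0.6,1,1.36,1.46,0,1.2,1,2.04,2.19,0,1.8,1,2.72,2.92,0,2.4,1,3.4,3.65,0,3.0,1])

```text
time_s: 1.08
tcp_pos: [0.4605, -0.3288, 0.4049]
eef_rot: [0.0, 0.895, 0.446, -0.0]
contact_force: [0.9, -0.6, 0.4]
opening: 0.0918
finger_force: 0.0
```

carry_out(plan=[0.2,1,0,0.6,1,0.4,2,0,1.2,1,0.5,3,0,1.8,1,0.6,4,0,2.4,1,0.7,5,0,3.0,1])

```text
time_s: 1.5
tcp_pos: [0.4875, -0.1283, 0.4048]
eef_rot: [0.0, 0.814, 0.58, -0.0]
contact_force: [0.8, 0.5, 0.2]
opening: 0.0917
finger_force: 0.0
```

carry_out(plan=[0,1,0,0.6,1,0,2,0,1.2,1,0,3,0,1.8,1,0,4,0,2.4,1,0,4.5,0,2.8,1])

```text
time_s: 1.92
tcp_pos: [0.4868, 0.0549, 0.4054]
eef_rot: [-0.0, 0.719, 0.695, 0.001]
contact_force: [0.4, 0.4, -0.3]
opening: 0.0916
finger_force: 0.0
```

```bash
python3 - <<'E'
from h import *
c=snap('wrist','w1.png'); s=sense(); print(s['tcp_pos'])
q=np.array(s['eef_rot']); th=2*np.degrees(np.arctan2(q[2],q[1]));print('tool y yaw',th-90)
print(proj(c,[.4603,.098,.039]),proj(c,[.5232,.0963,.039]))
E
```

```text
[0.48662304 0.05743212 0.40565896]
tool y yaw -1.6317105989498941
[252.67583003 149.37850043] [309.32013433 149.00212744]
```

View pics/w1.png

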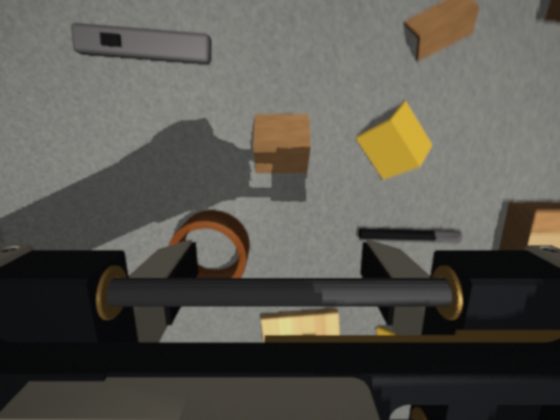

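The wrist view shows the guard at columns 252–310 with its ridge near row 149. This agrees with my estimate, and it is aligned with the tool. The ring and the yellow guard are clear of the fingers. I'll descend partway and re-read.

carry_out(plan=[0.1,0.5,-0.8,0,1,0.1,1,-1.6,0,1,0.1,1,-2.5,0,1,0.1,1,-3.4,0,1,0.1,1,-3.4,0,1])

```text
time_s: 2.38
tcp_pos: [0.4887, 0.0885, 0.263]
eef_rot: [-0.003, 0.722, 0.692, -0.004]
contact_force: [-0.6, -0.9, 0.4]
opening: 0.0919
finger_force: 0.0
```

```bash
python3 - <<'E'
from h import *
s=sense(); print(s['tcp_pos'],s['qvel'].round(3) if hasattr(s['qvel'],'round') else s['qvel'])
c=snap('wrist','w2.png'); s=sense(); print(s['tcp_pos'])
q=np.array(s['eef_rot']); th=2*np.degrees(np.arctan2(q[2],q[1]));print('tool y yaw',th-90)
print(proj(c,[.4603,.098,.039]),proj(c,[.5232,.0963,.039]))
E
```

```text
[0.48865825 0.08853952 0.26300108] [ 0.045 -0.084 -0.064 -0.057 -0.1    0.109  0.086]
[0.48985908 0.08909598 0.26599884]
tool y yaw -2.3880117549585265
[240.12242376 216.88370842] [330.64421703 215.9196154 ]
```

View pics/w2.png

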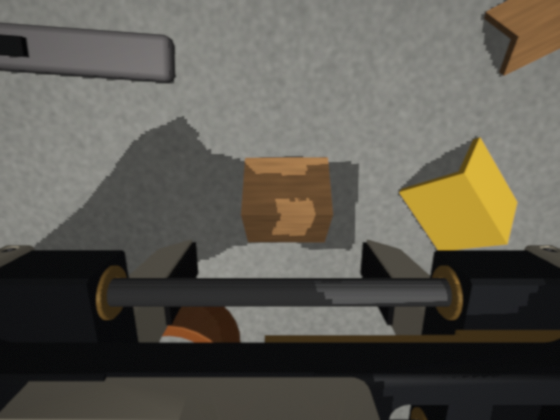

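Ridge appears near row 208, from (241,207) to (332,207). The prediction was row 216, but the arm was still settling. I'll settle it and re-measure by contour.

carry_out(plan=[0,0.1,-0.2,0,1,0,0.1,-0.2,0,1,0,0.1,-0.2,0,1])

```text
time_s: 2.68
tcp_pos: [0.4925, 0.094, 0.2624]
eef_rot: [0.001, 0.722, 0.692, 0.001]
contact_force: [-0.3, -0.1, 0.6]
opening: 0.0915
finger_force: 0.0
```

```bash
python3 - <<'E'
from h import *
c=snap('wrist','w3.png'); s=sense(); print(s['tcp_pos'],s['eef_rot'])
hsv=cv2.cvtColor(c[0],cv2.COLOR_RGB2HSV); m=((hsv[...,1]>75)&(hsv[...,0]<20)).astype('uint8')*255
m[:, :200]=0; m[:,360:]=0; m[262:]=0
m=cv2.morphologyEx(m,cv2.MORPH_OPEN,np.ones((3,3)))
k=max(cv2.findContours(m,0,1)[0],key=cv2.contourArea)
p=cv2.approxPolyDP(k,3,True)[:,0]; print(p.tolist())
for z in(0,.039): print(z,[plane(c,u,v,z)[:2].round(4).tolist() for u,v in p])
for r in range(140,262,6):
    x=np.where(m[r])[0]
    if len(x): print(r,x.min(),x.max(),end='; ')
print(proj(c,[.4603,.098,.039]),proj(c,[.5232,.0963,.039]))
E
```

```text
[0.49249125 0.09379469 0.26245719] [0.00106344 0.7220124  0.69187841 0.00111188]
[[236, 166], [232, 225], [240, 248], [314, 248], [322, 223], [317, 166]]
0 [[0.4619, 0.1339], [0.4546, 0.0849], [0.4596, 0.064], [0.5226, 0.0612], [0.5295, 0.0834], [0.5257, 0.1312]]
0.039 [[0.4674, 0.1394], [0.4613, 0.0984], [0.4655, 0.0808], [0.5184, 0.0784], [0.5242, 0.0971], [0.521, 0.1371]]
170 235 318; 176 235 318; 182 234 319; 188 234 319; 194 234 320; 200 233 320; 206 233 321; 212 232 321; 218 232 322; 224 232 321; 230 234 320; 236 236 318; 242 238 316; 248 240 314; [230.61766752 225.53475513] [320.61931933 224.13956282]
```

Settled, the edges give the centre at (0.4927, 0.0976) and yaw −2°. I'll descend and grip.

carry_out(plan=[0,0.1,-0.6,0,1,0,0.1,-1.2,0,1,0,0.1,-1.6,0,1,0,0.1,-1.82,0,1,0,0.1,-1.82,0,1])

```text
time_s: 3.15
tcp_pos: [0.4915, 0.0973, 0.1874]
eef_rot: [-0.0, 0.722, 0.692, -0.001]
contact_force: [-0.2, -0.5, -0.7]
opening: 0.0917
finger_force: 0.0
```

carry_out(plan=[0,0,0,0,0.8,0,0,0,0,0.66,0,0,0,0,0.66,0,0,0,0,0.66,0,0,0,0,0.66], grip_force=10)

```text
time_s: 3.57
tcp_pos: [0.492, 0.0977, 0.1886]
eef_rot: [0.0, 0.722, 0.692, 0.0]
contact_force: [0.1, -0.0, 1.3]
opening: 0.0636
finger_force: 10.1
```

carry_out(plan=[0,0,0,0,0.5,0,0,0.2,0,0.5,0,0,0.6,0,0.5,0,0,1.2,0,0.5,0,0,2.0,0,0.5], grip_force=14)

```text
time_s: 3.98
tcp_pos: [0.4904, 0.0975, 0.2676]
eef_rot: [-0.001, 0.722, 0.692, -0.002]
contact_force: [0.9, -1.1, 0.1]
opening: 0.0636
finger_force: 14.0
```

carry_out(plan=[0,0,0.7,0,0.5,0,0,1.4,0,0.5,0,-0.3,2,0,0.5,0,-1,2,0.2,0.5,0,-1.8,2,0.4,0.5])

```text
time_s: 4.4
tcp_pos: [0.492, 0.0271, 0.3505]
eef_rot: [0.002, 0.705, 0.709, 0.002]
contact_force: [0.8, -1.1, -0.3]
opening: 0.0636
finger_force: 14.0
```

carry_out(plan=[0.1,-0.8,0,0.2,0.5,0.2,-1.6,0,0.4,0.5,0.2,-2,0,0.5,0.5,0.2,-2,0,0.5,0.5,0.2,-2,0,0.5,0.5])

```text
time_s: 4.82
tcp_pos: [0.4993, -0.0552, 0.3481]
eef_rot: [-0.0, 0.69, 0.724, -0.0]
contact_force: [0.7, 1.3, -1.2]
opening: 0.0638
finger_force: 14.0
```

```bash
python3 - <<'E'
from h import *
S=snap('scene','s4.png');D=snap('side','d4.png');c=snap('wrist','w4.png')
s=sense(); print(s['tcp_pos'],s['eef_rot'],s['opening'],s['finger_force'])
a=cv2.imread('pics/w4.png');b=cv2.imread('pics/d4.png')
x=S[0][270:345,150:250,::-1];y=D[0][130:205,260:360,::-1]
cv2.imwrite('pics/c4.png',np.hstack([a,np.vstack([cv2.resize(x,(240,180),interpolation=2),cv2.resize(y,(240,180),interpolation=2),np.zeros((60,240,3),'uint8')])]))
E
```

```text
[ 0.49945545 -0.05269241  0.3481994 ] [-1.64251123e-04  6.87686743e-01  7.26007460e-01  2.91062020e-04] 0.06369057889132265 14.000093266367912
```

View pics/c4.png

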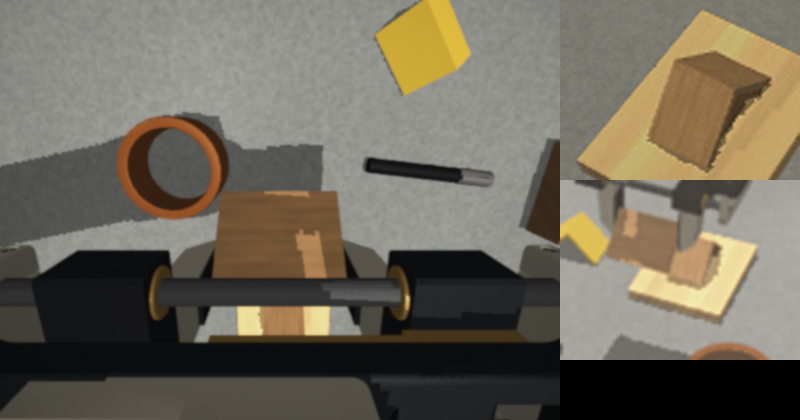

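The guard is held level. The seated guard is visible in the scene crop, unmoved. Next I'll refine the seated pose using the saddle board's edges.

```bash
python3 - <<'E'
from h import *
for n,roi in(('scene',(140,260,285,385)),('side',(275,135,355,200))):
    C=snap(n); im=cv2.imread(f'pics/{n}0.png'); x0,y0,x1,y1=roi
    hsv=cv2.cvtColor(im,cv2.COLOR_BGR2HSV); m=np.zeros(im.shape[:2],'uint8')
    m[y0:y1,x0:x1]=((hsv[...,1]>65)&(hsv[...,0]<30))[y0:y1,x0:x1]*255
    m=cv2.morphologyEx(m,cv2.MORPH_OPEN,np.ones((3,3)))
    k=max(cv2.findContours(m,0,1)[0],key=cv2.contourArea)
    p=cv2.approxPolyDP(cv2.convexHull(k),3,True)[:,0]; print(n,p.tolist())
    P=np.array([plane(C,u,v,.015)[:2] for u,v in p]);print(P.round(4).tolist())
    e=np.roll(P,-1,0)-P; print(np.c_[np.hypot(*e.T),np.degrees(np.arctan2(e[:,1],e[:,0]))].round(4).tolist())
    # dark guard inside
    v=hsv[...,2]; g=((m>0)&(v<165)).astype('uint8')*255
    ks=sorted(cv2.findContours(g,0,1)[0],key=cv2.contourArea)[-2:]
    for q in ks: print('guard',cv2.approxPolyDP(q,2,True)[:,0].tolist())
E
```

```text
scene [[207, 275], [265, 300], [265, 306], [220, 374], [157, 337]]
[[0.4532, -0.1442], [0.5613, -0.1346], [0.5673, -0.1437], [0.5738, -0.265], [0.4626, -0.2693]]
[[0.1085, 5.0792], [0.0109, -56.8691], [0.1214, -86.9148], [0.1112, -177.7646], [0.1255, 94.3089]]
guard [[265, 300], [261, 298], [265, 302], [218, 371], [200, 360], [205, 351], [201, 358], [197, 359], [159, 338], [157, 335], [161, 331], [157, 337], [159, 341], [220, 374], [265, 306]]
guard [[215, 291], [197, 295], [186, 326], [213, 342], [207, 350], [212, 346], [212, 341], [215, 340], [213, 337], [223, 318], [238, 305], [236, 301]]
side [[305, 148], [341, 157], [326, 188], [289, 178]]
[[0.5717, -0.2631], [0.4639, -0.2711], [0.4513, -0.1349], [0.5559, -0.1271]]
[[0.1081, -175.7872], [0.1368, 95.2766], [0.1049, 4.2392], [0.1369, -83.3892]]
guard [[324, 156], [320, 170], [326, 159]]
guard [[334, 173], [325, 187], [289, 178], [326, 188]]
```

carry_out(plan=[0.1,-0.8,0,0.1,0.5,0.2,-1.8,0,0.2,0.5,0.3,-2.8,0,0.23,0.5,0.3,-3.8,0,0.23,0.5,0.3,-4.8,0,0.23,0.5])

```text
time_s: 5.48
tcp_pos: [0.512, -0.2469, 0.3481]
eef_rot: [0.0, 0.679, 0.734, 0.0]
contact_force: [1.5, 0.3, -0.6]
opening: 0.0636
finger_force: 14.0
```

carry_out(plan=[0,-0.4,0,0,0.5,0,-0.7,0,0,0.5,0,-0.7,0,0,0.5,0,-0.7,0,0,0.5,0,-0.7,0,0,0.5])

```text
time_s: 5.9
tcp_pos: [0.5122, -0.2715, 0.3481]
eef_rot: [-0.0, 0.678, 0.735, 0.001]
contact_force: [0.9, 0.8, -0.9]
opening: 0.0637
finger_force: 14.0
```

```bash
python3 - <<'E'
from h import *
c=snap('wrist','w5.png'); s=sense(); print(s['tcp_pos'],s['eef_rot'],s['opening'])
q=np.array(s['eef_rot']);print('tool y yaw',2*np.degrees(np.arctan2(q[2],q[1]))-90)
for P in([.4903,-.2042,.059],[.5337,-.2008,.059]): print(proj(c,P))
E
```

```text
[ 0.51223831 -0.27147768  0.34816844] [-2.17808086e-04  6.78204206e-01  7.34873341e-01  4.25805837e-04] 0.06375484947044563
tool y yaw 4.593043466845273
[258.47163899 125.81689622]
[309.96654957 125.92045235]
```

View pics/w5.png

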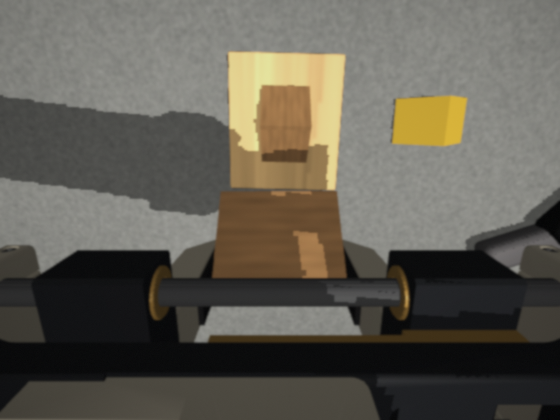

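The seated guard is at columns 258–311, with its ridge near row 127. I'll measure the corners.

```bash
python3 - <<'E'
from h import *
c=snap('wrist'); im=c[0]; hsv=cv2.cvtColor(im,cv2.COLOR_RGB2HSV)
m=np.zeros(im.shape[:2],'uint8'); r=(slice(65,175),slice(240,330))
print([hsv[v,u].tolist() for u,v in((285,100),(285,140),(285,156),(240,100),(285,170),(330,160))])
m[r]=((hsv[...,2]<185)&(hsv[...,0]<16))[r]*255
m=cv2.morphologyEx(m,cv2.MORPH_OPEN,np.ones((3,3)))
for v in range(80,166,4):
    x=np.where(m[v])[0]
    if len(x): print(v,x.min(),x.max(),end='; ')
print()
for n,roi in(('board',(200,30,370,189)),('held',(200,189,360,250))):
    x0,y0,x1,y1=roi; b=np.zeros_like(m); b[y0:y1,x0:x1]=(hsv[...,1]>60)[y0:y1,x0:x1]*255
    b=cv2.morphologyEx(b,cv2.MORPH_OPEN,np.ones((3,3)));k=max(cv2.findContours(b,0,1)[0],key=cv2.contourArea)
    p=cv2.approxPolyDP(k,2.5,True)[:,0];print(n,p.tolist())
    if n=='board': print([plane(c,u,v,.015)[:2].round(4).tolist() for u,v in p])
cam=c[0][60:180,230:330]
edge=[]
g=cv2.cvtColor(im,cv2.COLOR_RGB2GRAY).astype(int)
for u in range(262,310,6): print(u,[g[v,u] for v in range(80,166,3)])
E
```

```text
[[15, 135, 153], [15, 136, 143], [15, 138, 85], [24, 94, 228], [18, 118, 147], [24, 92, 229]]
88 270 305; 92 279 305; 96 264 290; 100 265 301; 104 263 307; 108 263 301; 112 263 308; 116 264 308; 120 262 308; 124 262 308; 128 261 306; 132 265 306; 136 263 307; 140 263 306; 144 263 306; 148 263 306; 152 263 306; 156 264 305; 160 269 303; 
board [[229, 51], [230, 186], [335, 188], [345, 55]]
[[0.4563, -0.141], [0.4619, -0.2681], [0.5708, -0.2615], [0.5636, -0.1357]]
held [[220, 192], [214, 249], [344, 249], [334, 189]]
262 [np.int64(218), np.int64(214), np.int64(154), np.int64(139), np.int64(134), np.int64(132), np.int64(131), np.int64(129), np.int64(128), np.int64(126), np.int64(123), np.int64(121), np.int64(119), np.int64(120), np.int64(121), np.int64(118), np.int64(116), np.int64(124), np.int64(124), np.int64(123), np.int64(123), np.int64(122), np.int64(121), np.int64(120), np.int64(116), np.int64(81), np.int64(85), np.int64(112), np.int64(140)]
268 [np.int64(219), np.int64(215), np.int64(135), np.int64(131), np.int64(132), np.int64(132), np.int64(130), np.int64(127), np.int64(127), 
[... 2210 characters left out ...]
 np.int64(129), np.int64(128), np.int64(126), np.int64(124), np.int64(120), np.int64(113), np.int64(116), np.int64(116), np.int64(116), np.int64(116), np.int64(117), np.int64(118), np.int64(89), np.int64(71), np.int64(71), np.int64(71), np.int64(82), np.int64(127)]
304 [np.int64(206), np.int64(207), np.int64(148), np.int64(119), np.int64(122), np.int64(125), np.int64(126), np.int64(125), np.int64(124), np.int64(122), np.int64(122), np.int64(122), np.int64(122), np.int64(124), np.int64(124), np.int64(122), np.int64(115), np.int64(113), np.int64(114), np.int64(115), np.int64(116), np.int64(115), np.int64(115), np.int64(99), np.int64(64), np.int64(64), np.int64(64), np.int64(73), np.int64(116)]
```

carry_out(plan=[0,0.8,0,0,0.5,0,1.5,0,-0.05,0.5,0,1.72,-0.5,-0.05,0.5,0,1.72,-1.2,-0.05,0.5,0,1.72,-1.6,-0.05,0.5])

```text
time_s: 6.42
tcp_pos: [0.5113, -0.2027, 0.2827]
eef_rot: [-0.0, 0.68, 0.733, -0.0]
contact_force: [-0.4, -0.6, -0.9]
opening: 0.0637
finger_force: 14.0
```

carry_out(plan=[0,0,-0.5,0,0.5,0,0,-0.9,0,0.5,0,0,-1.1,0,0.5,0,0,-1.1,0,0.5,0,0,-1.1,0,0.5])

```text
time_s: 6.83
tcp_pos: [0.5119, -0.2046, 0.2402]
eef_rot: [-0.0, 0.681, 0.732, 0.0]
contact_force: [0.5, -0.4, -0.1]
opening: 0.0632
finger_force: 14.0
```

```bash
python3 - <<'E'
from h import *
s=sense(); print(s['tcp_pos'],s['eef_rot'],s['contact_force'])
S=snap('scene');D=snap('side')
f=lambda C,x,y,w=100,h=120:cv2.resize(C[0][y:y+h,x:x+w,::-1],(400,480),interpolation=2)
cv2.imwrite('pics/c6.png',np.hstack([f(S,155,250),f(D,265,90)]))
E
```

```text
[ 0.51190482 -0.20461917  0.24024175] [-1.55341977e-04  6.81080698e-01  7.32208322e-01  1.76545518e-04] [ 0.49383767 -0.35125354 -0.05076324]
```

View pics/c6.png

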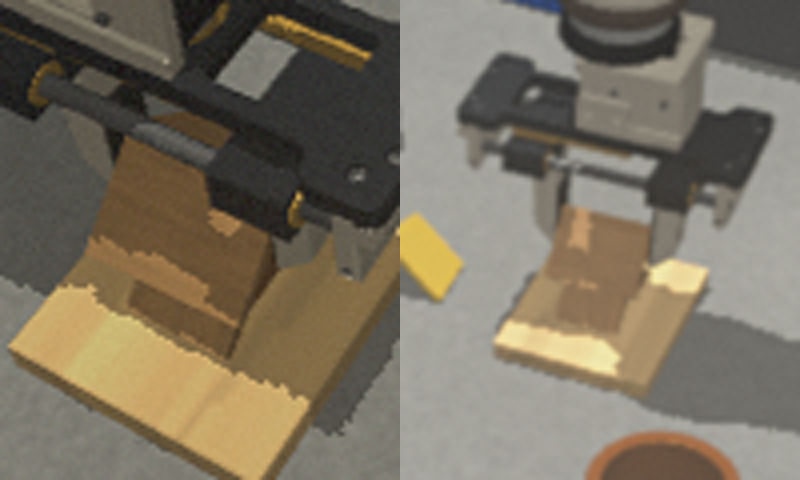

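The held guard is centred and parallel above the seated one, with about equal overhang in both views. I'll lower it gently.

carry_out(plan=[0.02,0.05,-0.15,0,0.5,0.02,0.05,-0.3,0,0.5,0.02,0.05,-0.4,0,0.5,0.02,0.05,-0.5,0,0.5,0.02,0.05,-0.5,0,0.5])

```text
time_s: 7.35
tcp_pos: [0.512, -0.2036, 0.219]
eef_rot: [-0.001, 0.682, 0.732, -0.0]
contact_force: [-0.2, 0.2, 0.2]
opening: 0.0639
finger_force: 14.0
```

carry_out(plan=[0,0,-0.04,0,0.5,0,0,-0.08,0,0.5,0,0,-0.1,0,0.5,0,0,-0.1,0,0.5,0,0,-0.1,0,0.5])

```text
time_s: 7.77
tcp_pos: [0.5125, -0.2032, 0.2161]
eef_rot: [-0.0, 0.682, 0.732, 0.0]
contact_force: [-1.2, 1.4, 1.8]
opening: 0.0637
finger_force: 14.0
```

carry_out(plan=[0,0,-0.02,0,0.5,0,0,-0.03,0,0.5,0,0,-0.03,0,0.5])

```text
time_s: 8.02
tcp_pos: [0.5127, -0.2031, 0.216]
eef_rot: [0.0, 0.682, 0.732, -0.0]
contact_force: [-4.6, 2.1, 13.2]
opening: 0.0641
finger_force: 14.0
```

carry_out(plan=[0,0,0,0,0.75,0,0,0,0,0.85,0,0,0,0,0.95,0,0,0,0,0.95,0,0,0,0,0.95])

```text
time_s: 8.43
tcp_pos: [0.5124, -0.2037, 0.2145]
eef_rot: [-0.0, 0.682, 0.732, -0.0]
contact_force: [-1.1, -0.4, 1.0]
opening: 0.0863
finger_force: 0.0
```

Seated and released. I'll retract straight up, then look.

carry_out(plan=[0,0,0.3,0,1,0,0,0.8,0,1,0,0,1.6,0,1,0,0,2.4,0,1,0,0,3.2,0,1])

```text
time_s: 8.85
tcp_pos: [0.5123, -0.2031, 0.3446]
eef_rot: [-0.0, 0.681, 0.732, 0.0]
contact_force: [0.0, -0.8, -0.0]
opening: 0.092
finger_force: 0.0
```

carry_out(plan=[0,0.5,0.5,0,1,0,1.5,0.5,0,1,0,2.5,0.5,0,1,0,3.5,0.5,0,1,0,4.5,0.5,0,1])

```text
time_s: 9.27
tcp_pos: [0.5121, -0.0219, 0.3638]
eef_rot: [0.001, 0.682, 0.731, 0.0]
contact_force: [0.4, -0.2, -0.1]
opening: 0.0918
finger_force: 0.0
```

carry_out(plan=[0,1,0,0,1,0,1,0,0,1,0,1,0,0,1])

```text
time_s: 9.52
tcp_pos: [0.5121, 0.02, 0.3639]
eef_rot: [0.0, 0.679, 0.734, 0.001]
contact_force: [0.5, -0.6, -0.2]
opening: 0.0916
finger_force: 0.0
```

```bash
python3 - <<'E'
from h import *
S=snap('scene');D=snap('side')
f=lambda C,x,y,w=80,h=100:cv2.resize(C[0][y:y+h,x:x+w,::-1],(400,500),interpolation=2)
cv2.imwrite('pics/c7.png',np.hstack([f(S,170,270),f(D,276,110)]))
E
```

```text
(no output)
```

View pics/c7.png

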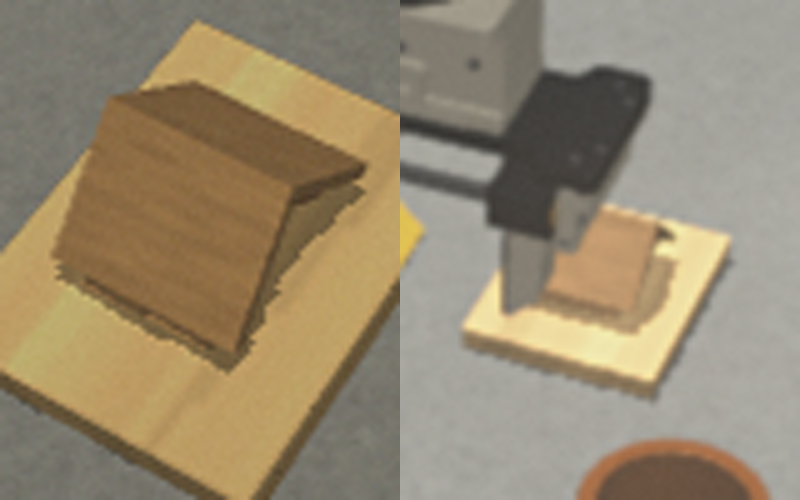

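The guard lies flat over the seated one, with its ridge from (191.5,289.4) to (228.4,307.4) in scene. I'll check the numbers, then hand in.

```bash
python3 - <<'E'
from h import *
S=snap('scene')
P,Q=plane(S,191.2,289,.066),plane(S,228,307,.066);d=Q-P
m=(P+Q)/2;L=np.linalg.norm(d);print(m,L,np.degrees(np.arctan2(d[1],d[0])))
if np.hypot(m[0]-.5125,m[1]+.2025)<.005 and abs(L-.064)<.004: print(close_job())
E
```

```text
[ 0.51145301 -0.20117997  0.066     ] 0.06359524826597572 3.318308473263633
the job is handed in; nothing more can be done
None
```

The wide guard is nested over the seated guard and released: its ridge centre measured within about 2 mm of the seated guard's and nearly parallel to it. I didn't touch the two narrower guards, and the job is handed in.

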